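Lock the board in the covered test jig with its R-clip and run the insulation test

ROBOT

A 6-joint arm with a two-finger parallel gripper is mounted at the origin on the work surface. World frame = base frame: x ahead of the robot, y to its left, z up, the work surface at z = 0. Lengths are in m, angles in degrees, forces in N, time in s.
With the tool pointing down it reaches from about 0.4 to 0.825 m from the base axis. Payload 7 kg.
Tool frame: the origin (TCP) lies on the centre line of the jaws, within the pads' length; the fingertips stand 22 mm ahead of it and the grasp point (between the pads) lies 3 mm ahead of it; z points along the fingers, y is the line along which they close (so a half turn about z gives the same grasp; the last joint's range is limited). The gripper opens to 88 mm and grips with 3 to 60 N. Pads are 19 mm wide; open, the fingers measure 130 mm over their backs; the gripper's body (78 mm by 193 mm) begins 47 mm behind the grasp point.
Start: joints at [16.507, 20.546, 0.682, 0, -70.136, -16.507], TCP at [0.675, -0, 0.222] pointing down, gripper open.
Joint ranges: [-176.03, 176.03], [-82.01, 121.73], [-58.28, 71.71], [-173.87, 95.51], [-174.79, -0.11], [-173.66, 173.66]. Speed limits (degrees/s): [136.94, 136.94, 172.46, 180, 180, 180].

INTERFACE

Orientations are given as [roll, pitch, yaw] about the fixed x, y, z axes, in that order (R = Rz(yaw) Ry(pitch) Rx(roll)).
In Python, from plant import get_state, cams, r gives the robot as it stands.
- The arm moves only by the tool apply_moves, never from a script. Its argument "targets" is a list of rows, each an object with "dp": the shift along the world's x, y, z in m, a list of three; "yaw": the turn about the world's z in degrees. In form: [{"dp": [x, y, z], "yaw": yaw}, ...]. A call has 1 to 20 rows; each row is the pose to reach, as a shift and turn from the pose commanded when the call began; what a row does not reach only later rows make up. A row lasts 1/12 s, in which the tool goes at most 41.7 mm and 7.16 degrees, less where a joint would pass 70% of its speed; a pose out of reach is approached as far as the arm can. A call with a gripper value outside its range is refused whole. "grip" is the gripper command: -1 is fully open, 1 is shut, values between are in proportion, set as the call begins (left out, the last holds). The fingers move at their own pace and stop on an object; "squeeze" is the grip in N (left out, the last holds). Time passes only in rows, so rows that repeat a pose let the fingers close. It gives the time, the measured TCP pose, the force, the opening and the grip force at its end, in the units of the state.
- get_state(): the state, without advancing time (a new reading comes with each control period).
- cams.capture(name): name is "scene" or "side" or "wrist"; returns a dict with "image" (420x560x3 uint8, red, green, blue), "range_z" (420x560 float32, m along the optical axis (not along the pixel's ray), 0 where there is no reading), "fx", "fy", "cx", "cy" (pixels), "k1" (the pictures are not rectified: a ray, as slopes to the right and down, at radius r is drawn at 1 + k1 r^2 times it, then the intrinsics apply), "R" (3x3) and "t" (3): a world point X has camera coordinates R X + t; the wrist camera has in their place "T_tool_cam" (4x4, takes a point from camera to tool coordinates, whose origin is the TCP and whose axes are the flange's). Camera axes: x right, y down, z forward; pixel columns grow to the right and rows downward; lengths in m; the calibration is good to about 2 mm. A picture is of the moment at which its call begins: read the wrist's pose just before it.
- r.close_job(): hands the job in; it is judged then, once.
The state is a dict: "time_s": time; "joints": joint angles; "qd": joint speeds; "joint_torque": joint torques, N m; "tcp_pos": TCP position; "eef_rot": TCP orientation; "contact_force": force on the tool from outside, world axes, zero at the start; "moment": the same for the moment, N m; "gripper_width": finger opening in m; "gripper_force": force on a finger pad.
Only numpy, scipy, OpenCV 4.12 (cv2) and the standard library are available. Lean on these libraries where they do the work, as an engineer would, in place of code of your own. Each camera call takes 0.05 s, during which the arm holds its last target. There are 200 camera calls.

TASK

Lock up the board test jig and run the insulation test: shut the jig's clear cover right down, push the lock pin fully home so that it bars the cover's tongue, and press down the R-clip standing in the pin until its bow has sprung round the pin. Only then lean the tester's spring lever right over towards its meter, hold it over for two seconds, and let it spring back upright. Leave the other things on the bench where they are.

Things in the scene. Friction and masses are not known exactly. Their poses are not given: they have to be found in the camera images.
- jig: board test jig, fixed: a grey box 190 x 200 mm, deck 55 mm high, carrying a circuit board under a clear hinged cover. Origin at the centre of its underside, z up. Cover hinge on its +y side; lock (steel bracket, pin, R-clip) along its -y side, the pin's axis along x at y = -124, z = 70 mm
- cover_hinge (a point): middle of the cover's hinge line, which runs along the jig's x axis at y = +98, z = 57.5 mm; axes as the jig. At angle a, a point of the cover that lies (y, z) from this line when shut lies at (y cos a + z sin a, -y sin a + z cos a) from it
- cover (a joint): cover hinge in rad: 0 = shut, lying on the deck; positive = open, the free edge (jig's -y side) lifted. Starts at 1.0 to 1.3. The cover is a flat clear hood 170 x 188 mm, 35 mm high, 0.35 kg, with aluminium edging. Stiff hinge: it stays where it is left and must be pushed all the way down, with up to about 5 N at cover_push
- cover_push (a point): a good place to push: on the cover's outer (upper) face, half-way along the hinge, 165 mm from the hinge line, 31 mm inside the free edge, and 35 mm above the hinge line when shut. y axis points to the hinge, z out of the face. From the free edge a steel tongue, 20 mm wide, sticks out 41 mm near the jig's +x end; when shut it lies 1.5 mm under the pin's path
- lock_pin (a joint): slide of the lock pin in m: 0 = drawn back, grows towards the jig's +x, 0.038 = fully home (hard stop: the knob meets the bracket's first ear). Starts at 0; friction 1.5 N, stays where it is left. The cover must be shut first: otherwise pin and tongue block one another
- pin_head (a point): centre of the outer end face of the pin's knob (dark steel, 24 mm across, 20 mm long), 70 mm above the table, facing the jig's -x side; its x axis is the direction to push
- pin_hole (a point): centre of the upright cross hole (5.2 mm) in the lock pin, on the axis of the pin, a steel bar 16 mm in diameter; moves with the pin, 88 mm ahead of pin_head
- pin_seat (a point): fixed point on the jig where pin_hole is when the pin is home. The bracket's flange (22 mm below) has a hole of 8.6 mm under this point, so the clip's leg can go down only here. Along the pin's axis from here, bracket ears (30 mm wide, tops 14 mm above the axis) at -68 to -53, +17 to +32 and +66 to +80 mm
- clip_top (a point): top of the coil of the R-clip (4 mm steel wire, coil 18 mm across, 8 mm thick): press here straight down. The loose clip stands with its straight leg started in the pin's hole, rides along with the pin, may lean a little. x axis along the pin, z up the leg, bow on the -y side. 66 mm above the pin's axis at first, 48 mm when home: takes 6 to 12 N, then stops hard
- clip_mid (a point): point on the axis of the clip's straight leg level with the middle of its bow, 49 mm below and 7 mm to the +y side of clip_top; about 17 mm above pin_hole at first, within 2 mm of it when the clip is home. Axes as clip_top
- clip_bow (a joint): springing of the clip's wavy bow leg about the coil in rad: 0 = relaxed; about 0.07 while it rides over the pin, below 0.04 again once it has sprung round the pin
- console: insulation tester, fixed: a white box 150 (x) x 180 (y) x 78 mm. Origin at the centre of its underside, z up. On its top a black-framed meter, 80 x 78 mm, centred at x = 12, y = -40 mm, and the spring lever at x = 0, y = +50 mm
- lever_knob (a point): middle of the black grip of the tester's lever, a 60 mm long upright stick on the tester's top: grip 11 to 15 mm thick, 22 mm long, its middle 49 mm above the pivot, which lies 78 mm above the table
- test_lever (a joint): tilt of the lever in rad: 0 = upright, positive = towards the meter (the tester's -y side), stops at +0.5 and -0.5. A spring (0.45 N m/rad, about 4.5 N at the grip when right over) brings it back upright when let go
- meter (a point): middle of the meter's face on the tester's top; its needle swings while the lever is held towards it
- spare_board: bystander: loose green circuit board on four standoffs, 80 x 60 mm, 23 mm high, between the robot and the work. Origin at the centre of its underside
- mouse: bystander: black computer mouse, 105 x 60 x 31 mm, beyond the jig and the tester. Origin at the centre of its underside
- solder_reel: bystander: standing metal solder reel, 60 mm across, 56 mm high. Origin at the centre of its underside
- multimeter: bystander: grey hand multimeter lying on its back, 150 x 78 x 47 mm. Origin at the centre of its underside

How it is judged:
By the outcome, as a careful person would: the job done as asked, in the order asked, and still so for the second after the job is handed in, with the robot touching nothing.
It also fails if it takes over 61 s, if anything falls off the work surface, if the arm or the gripper's body presses on something with over 40 N, if the wrist force passes 120 N, or if a joint passes its speed limit or range.

## Working session

There is one attempt and no reset: what is moved stays moved. The work goes in short steps, Python scripts to look and compute and a tool call to move; the robot and the scene stay as the last step left them, time stands still between calls to the robot, and variables do not carry over. Pictures are saved under pics/ and viewed, at most 10 in all, crops included, and the job is handed in when it is done.

Besides the shell and the picture viewer there is one more tool, called in YAML: its name, and indented under it one key for each argument. apply_moves: Moves the arm, as the interface text tells. Its arguments: {"type":"object","properties":{"targets":{"type":"array","items":{"type":"object","properties":{"dp":{"type":"array","items":{"type":"number"}},"yaw":{"type":"number"}}}},"grip":{"type":"number"},"squeeze":{"type":"number"}},"required":["targets"]}

```bash
mkdir -p pics; ls; cat > h.py <<'E'
import numpy as np, cv2, pickle
from plant import get_state, cams, r
def cap(n):
    s=get_state(); c=cams.capture(n); c['s']=s
    pickle.dump(c,open(f'{n}.pkl','wb')); return c
def load(n): return pickle.load(open(f'{n}.pkl','rb'))
def world(c,u,v,d=None):
    """pixel -> world using range (median 3x3) or given depth"""
    K=np.array([[c['fx'],0,c['cx']],[0,c['fy'],c['cy']],[0,0,1.]])
    p=cv2.undistortPoints(np.array([[[u,v]]],float),K,np.array([c['k1'],0,0,0.]))[0,0]
    if d is None:
        w=c['range_z'][int(v)-1:int(v)+2,int(u)-1:int(u)+2]; d=np.median(w[w>0]) if (w>0).any() else np.nan
    return c['R'].T@(np.array([p[0]*d,p[1]*d,d])-c['t'])
def ray(c,u,v):
    o=-c['R'].T@c['t']; q=world(c,u,v,1.)-o; return o,q
def atz(c,u,v,z):
    o,q=ray(c,u,v); return o+q*(z-o[2])/q[2]
def proj(c,X):
    X=np.atleast_2d(X)@c['R'].T+c['t']; a=X[:,:2]/X[:,2:]; r2=(a**2).sum(1,keepdims=True)
    a=a*(1+c['k1']*r2); return a*[c['fx'],c['fy']]+[c['cx'],c['cy']]
E
python3 - <<'E'
from h import *
for n in ['scene','side']:
    c=cap(n); cv2.imwrite(f'pics/{n}0.png',cv2.resize(c['image'][:,:,::-1],(800,600)))
    print(n,c['fx'],c['k1'],-c['R'].T@c['t'],c['R'][2])
s=get_state();print(s)
E
```

```text
pics
scene 424.5290582262763 0.026892633260135898 [1.43320262 0.21334669 0.98388838] [-0.68103698 -0.16512968 -0.71338687]
side 383.3936254029507 0.014184297907631007 [0.39357232 0.89186139 0.78857201] [ 0.16384871 -0.78094737 -0.60272283]
{'time_s': 0.1, 'joints': array([ 1.65052034e+01,  2.05894497e+01,  6.38656366e-01, -2.04239969e-02,
       -7.01359856e+01, -1.65083681e+01]), 'qd': array([-0.07314091, -0.11768283,  0.08587455,  0.07322443,  0.08054572,
        0.00463965]), 'joint_torque': array([-1.42273191e-03, -5.84165347e+01,  2.93752134e+01,  7.01551259e+00,
        1.01412315e-02, -6.66964229e-05]), 'tcp_pos': array([ 6.74543414e-01, -3.36061078e-05,  2.20881233e-01]), 'eef_rot': array([ 1.79911342e+02, -6.25213111e-03, -9.00101142e+01]), 'contact_force': array([ 0.51389443,  0.2782124 , -0.04462297]), 'moment': array([ 0.0195256 , -0.03836837,  0.05074582]), 'gripper_force': 0.0, 'gripper_width': 0.08795770040391453}
```

View pics/scene0.png

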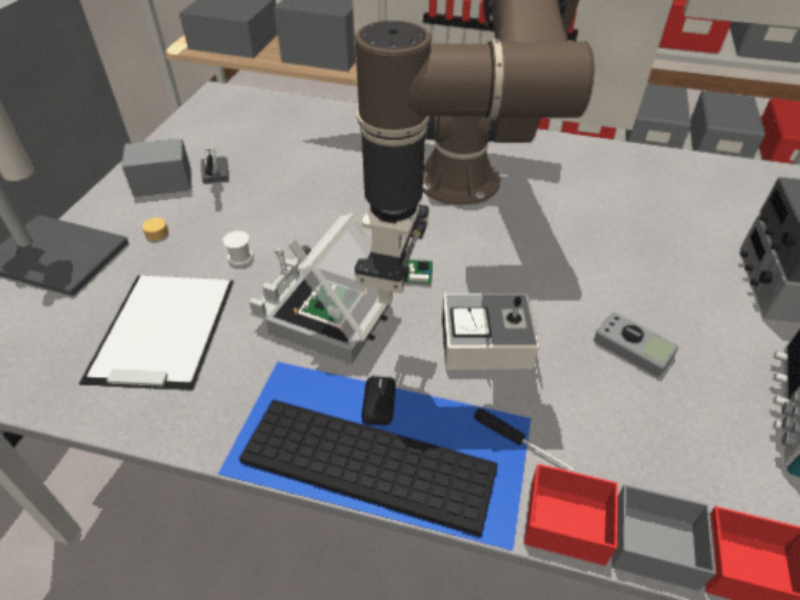

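View pics/side0.png

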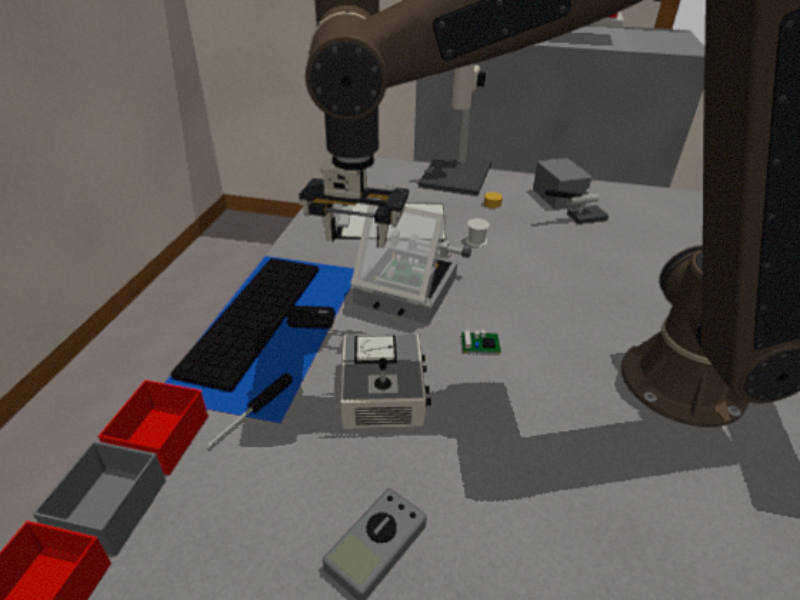

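The scene view shows the jig around (330,310) with its lock on the left and its cover open, and the tester around (490,330). In the side view the pin knob is at (465,252), on the robot's side, so pushing the pin means moving in world +x. Next I'll take enlarged crops.

```bash
python3 - <<'E'
from h import *
c=load('scene'); w=cap('wrist')
T=w['T_tool_cam'];print(T,w['fx'],w['k1'])
a=cv2.resize(c['image'][140:260,165:285],(600,600),interpolation=cv2.INTER_CUBIC)
cv2.imwrite('pics/sc1.png',a[:,:,::-1])
s=load('side')
a=cv2.resize(s['image'][135:235,235:345],(660,600),interpolation=cv2.INTER_CUBIC)
cv2.imwrite('pics/si1.png',a[:,:,::-1])
cv2.imwrite('pics/wr1.png',cv2.resize(w['image'][:,:,::-1],(800,600)))
E
```

```text
[[-1.40240843e-03 -9.55728431e-01 -2.94246834e-01  8.08042175e-02]
 [ 9.99998789e-01 -1.53879113e-03  2.31981089e-04 -6.46410046e-04]
 [-6.74495340e-04 -2.94246152e-01  9.55729432e-01 -1.63756505e-01]
 [ 0.00000000e+00  0.00000000e+00  0.00000000e+00  1.00000000e+00]] 377.65991446114174 -0.027546541085784162
```

View pics/sc1.png

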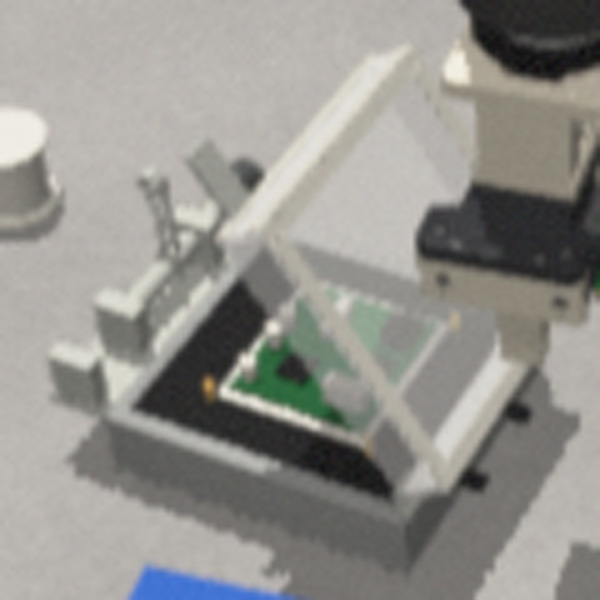

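View pics/wr1.png

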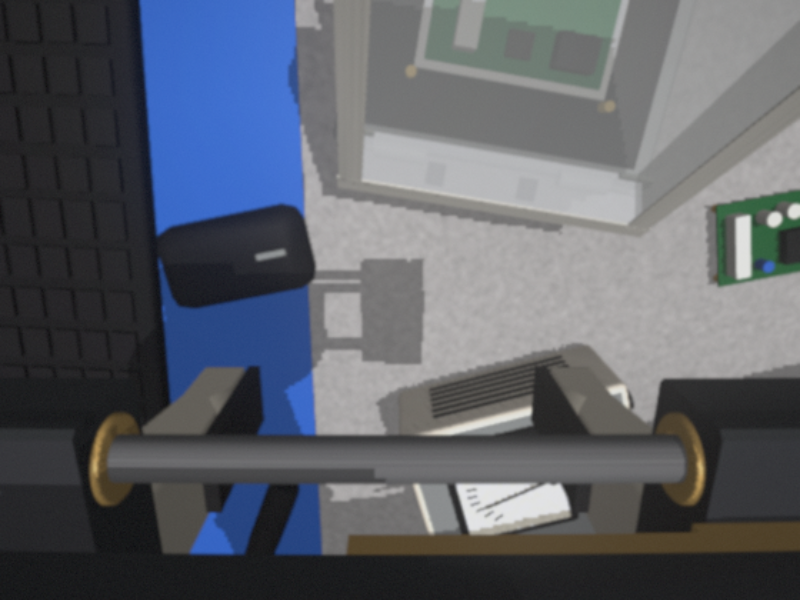

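The scene crop shows these points: deck corner (+x,-y) at crop (108,410), corner (+x,+y) at about (405,505), the ears on the left, the clip at (160,205) and the knob at (245,170). The wrist view shows the jig's hinge-side bottom edge from (340,185) to (640,230). I'll measure from these next.

```bash
python3 - <<'E'
from h import *
from scipy.spatial.transform import Rotation as Ro
np.set_printoptions(precision=4,suppress=True)
c=load('scene')
f=lambda u,v:(165+u/5,140+v/5)
print('jig +x-y top',atz(c,*f(108,412),.055),'range',world(c,*f(112,412)))
print('jig +x-y bot',atz(c,*f(113,458),.0))
print('jig +x+y top',atz(c,*f(405,506),.055))
print('jig +x+y bot',atz(c,*f(408,570),0))
print('clip top range',world(c,*f(152,178)), 'ears', world(c,*f(80,355)),world(c,*f(120,305)))
print('knob range',world(c,*f(248,172)))
print('cover free edge corners',world(c,*f(235,235)),world(c,*f(408,50)), world(c,*f(320,150)))
w=load('wrist');s=w['s']
Rt=Ro.from_euler('xyz',s['eef_rot'],degrees=True).as_matrix()
T=w['T_tool_cam']; Rwc=Rt@T[:3,:3]; t=Rt@T[:3,3]+s['tcp_pos']
w['R']=Rwc.T; w['t']=-Rwc.T@t; pickle.dump(w,open('wrist.pkl','wb'))
g=lambda u,v:(u*.7,v*.7)
print('wrist jig +y edge corners',[ (world(w,*g(u,v))) for u,v in [(348,180),(632,220),(500,190)]])
print('console top: ',[ (world(w,*g(u,v))) for u,v in [(430,400),(500,390),(520,500)]])
k=lambda u,v:(u*.7,v*.7)
for n,u,v in [('top -y+x',443,333),('+y+x',536,345),('-y-x',446,294),('+y-x',533,293),('bot+x+y',536,368),('meter c',468,321)]: print(n,atz(c,*k(u,v),.078 if 'bot' not in n else 0), world(c,*k(u,v)))
print('lever knob',world(c,*k(517,302)),world(c,*k(516,306)))
d=load('side')
print('side lever knob',world(d,*k(383,365)), 'pin knob',world(d,*k(465,252)))
for n,u,v in [('-y+x',343,337),('-y-x',421,336),('+y+x',343,402),('+y-x',424,403)]: print('side con',n,atz(d,*k(u,v),.078))
for n,u,v in [('reel',478,235),('board',480,342),('mouse',310,316)]: print(n,world(d,*k(u,v)))
E
```

```text
jig +x-y top [ 0.6792 -0.2722  0.055 ] range [ 0.6755 -0.2719  0.0512]
jig +x-y bot [ 0.6692 -0.2823  0.    ]
jig +x+y top [ 0.7017 -0.0804  0.055 ]
jig +x+y bot [ 0.7044 -0.0806  0.    ]
clip top range [ 0.5568 -0.2854  0.1321] ears [ 0.6645 -0.2918  0.0833] [ 0.6197 -0.2862  0.0836]
knob range [ 0.4814 -0.2588  0.0804]
cover free edge corners [ 0.6859 -0.1697  0.2281] [ 0.5279 -0.1265  0.2412] [ 0.6231 -0.1445  0.2408]
wrist jig +y edge corners [array([ 0.7006, -0.0582,  0.0938]), array([ 0.549 , -0.0376,  0.098 ]), array([ 0.622 , -0.0539,  0.1047])]
console top:  [array([0.6512, 0.1002, 0.0374]), array([0.6037, 0.0874, 0.0476]), array([0.594 , 0.1487, 0.0855])]
top -y+x [0.6431 0.0923 0.078 ] [0.6027 0.0861 0.0317]
+y+x [0.625  0.2743 0.078 ] [0.6223 0.2745 0.075 ]
-y-x [0.5345 0.0749 0.078 ] [ 0.4542  0.0626 -0.003 ]
+y-x [0.482  0.2523 0.078 ] [ 0.3979  0.2557 -0.0022]
bot+x+y [0.6173 0.2863 0.    ] [ 0.616   0.2864 -0.0016]
meter c [0.5981 0.1342 0.078 ] [0.6022 0.1346 0.0824]
lever knob [0.5727 0.2224 0.1324] [0.5722 0.2221 0.1204]
side lever knob [0.5604 0.23   0.1304] pin knob [ 0.4762 -0.2557  0.0759]
side con -y+x [0.6692 0.1198 0.078 ]
side con -y-x [0.5208 0.0799 0.078 ]
side con +y+x [0.6182 0.2818 0.078 ]
side con +y-x [0.4824 0.2512 0.078 ]
reel [ 0.4578 -0.4201  0.033 ]
board [ 0.4063 -0.0125  0.007 ]
mouse [0.7795 0.0168 0.029 ]
```

View pics/si1.png

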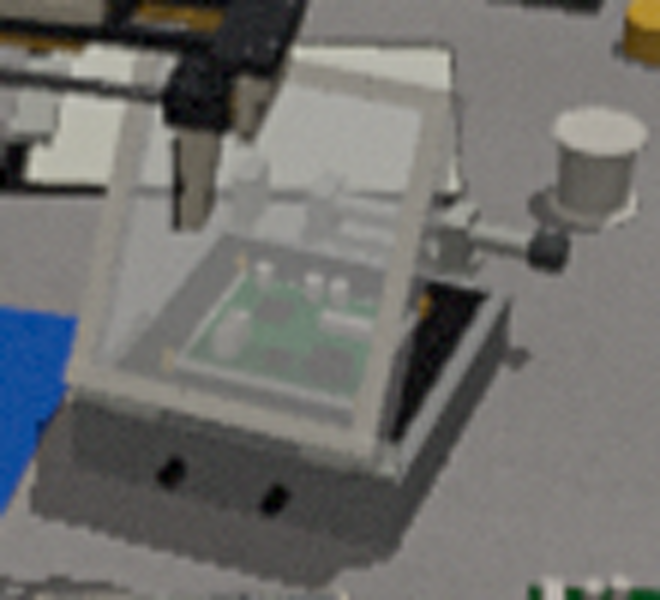

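```bash
cat > fit.py <<'E'
from h import *
from scipy.optimize import least_squares
np.set_printoptions(precision=4,suppress=True)
c=load('scene');d=load('side')
f=lambda u,v:(165+u/5-.4,140+v/5-.4)
g=lambda u,v:(235+u/6-.4,135+v/6-.4)
obs=[(c,(95,-100,55),f(108,412)),(c,(95,-100,0),f(113,458)),(c,(95,100,55),f(403,506)),(c,(95,100,0),f(408,570)),
(d,(-95,100,0),g(388,560)),(d,(-95,-100,55),g(508,295)),(d,(-95,100,55),g(395,475)),
(c,('s',73,-124,84),f(75,350)),(c,('s',24.5,-124,84),f(122,303)),(c,('s',-38,-131,136),f(152,172)),(d,('s',-116,-124,70),g(548,250)),
(c,('c',85,-196,35),f(228,230)),(c,('c',-85,-196,35),f(408,46)),(d,('c',-85,-196,35),g(445,92)),]
def toW(p,q):
    x,y,yaw,s,a=p
    if q[0]=='s': q=(s*1e3+q[1],q[2],q[3])
    elif q[0]=='c':
        Y,Z=q[2],q[3]; q=(q[1],98+Y*np.cos(a)+Z*np.sin(a),57.5-Y*np.sin(a)+Z*np.cos(a))
    q=np.array(q)/1e3; C,S=np.cos(yaw),np.sin(yaw)
    return np.array([x+C*q[0]-S*q[1],y+S*q[0]+C*q[1],q[2]])
if __name__=='__main__':
    F=lambda p:np.concatenate([proj(cc,toW(p,q))[0]-uv for cc,q,uv in obs])
    r_=least_squares(F,[.59,-.17,-.15,0,1.1],loss='soft_l1')
    p=r_.x;print('pose',p,np.degrees(p[2]));print(F(p).reshape(-1,2))
    np.save('p.npy',p)
    for n,q in [('pin_head',('s',-126,-124,70)),('clip_top0',('s',-38,-131,136)),('seat',('s',0,-124,70)),('clip_home',('s',0,-131,118)),('push now',('c',0,-165,35)),('edge now',('c',0,-196,35))]: print(n,toW(p,q))
    for a in [0,.1,.2,.4,.6,.8,1.]: print(a,toW([*p[:4],a],('c',0,-165,35)))
    import scipy
    # console
    k=lambda u,v:(u*.7,v*.7)
    ob=[(c,(75,-90,78),k(443,333)),(c,(75,90,78),k(536,345)),(c,(-75,90,78),k(533,293)),(c,(75,90,0),k(536,368)),(d,(75,-90,78),k(343,337)),(d,(-75,-90,78),k(421,336)),(d,(75,90,78),k(343,402)),(d,(-75,90,78),k(424,403)),(c,(0,50,138),k(517,298)),(d,(0,50,138),k(383,361))]
    G=lambda p:np.concatenate([proj(cc,toW([*p,0,0],q))[0]-uv for cc,q,uv in ob])
    r2=least_squares(G,[.57,.18,-.15],loss='soft_l1');print('console',r2.x,np.degrees(r2.x[2]));print(G(r2.x).reshape(-1,2))
    print('lever',toW([*r2.x,0,0],(0,50,127)),'over',toW([*r2.x,0,0],(0,50-23.5,121)))
E
python3 fit.py
```

```text
pose [ 0.6018 -0.1615 -0.1786  0.011   0.955 ] -10.231046523841195
[[-0.8146 -0.3145]
 [ 0.9438  2.7287]
 [-0.3212  3.4049]
 [-0.3246  2.6876]
 [ 0.2922  0.3394]
 [ 1.1539 -0.9733]
 [-0.0088  0.9723]
 [-0.4469  0.3164]
 [-0.4647 -0.6371]
 [ 0.7707 -0.4092]
 [-0.3243  0.1989]
 [ 3.3914 -0.3936]
 [-0.9989  0.2277]
 [ 1.7169 -0.1143]]
pin_head [ 0.4666 -0.2631  0.07  ]
clip_top0 [ 0.5519 -0.2856  0.136 ]
seat [ 0.5906 -0.2855  0.07  ]
clip_home [ 0.5893 -0.2924  0.118 ]
push now [ 0.6074 -0.1308  0.2124]
edge now [ 0.6042 -0.1484  0.2377]
0 [ 0.5899 -0.2275  0.0925]
0.1 [ 0.5907 -0.2232  0.1088]
0.2 [ 0.5917 -0.2174  0.1246]
0.4 [ 0.5946 -0.2012  0.154 ]
0.6 [ 0.5985 -0.1797  0.1796]
0.8 [ 0.6032 -0.1535  0.2002]
1.0 [ 0.6086 -0.1238  0.2153]
console [0.5727 0.1786 0.2261] 12.951799354896442
[[ 3.6594  7.0518]
 [ 3.1829  0.8116]
 [-0.8061 -0.745 ]
 [-1.3769  1.9519]
 [ 2.3809 -2.53  ]
 [ 0.7382 -1.2382]
 [-3.0608 -0.1261]
 [ 1.2951 -0.2679]
 [ 2.5684 -1.0085]
 [-0.1602 -0.258 ]]
lever [0.5615 0.2274 0.127 ] over [0.5668 0.2045 0.121 ]
```

apply_moves:
  grip: 1
  squeeze: 10
  targets:
    - {"dp":[-0.02,-0.02,0.03],"yaw":7}
    - {"dp":[-0.04,-0.04,0.06],"yaw":14}
    - {"dp":[-0.065,-0.06,0.08],"yaw":21}
    - {"dp":[-0.065,-0.07,0.08],"yaw":28}
    - {"dp":[-0.065,-0.07,0.08],"yaw":35}
    - {"dp":[-0.065,-0.07,0.08],"yaw":42}
    - {"dp":[-0.065,-0.07,0.08],"yaw":49}
    - {"dp":[-0.065,-0.07,0.08],"yaw":56}
    - {"dp":[-0.065,-0.07,0.08],"yaw":63}
    - {"dp":[-0.065,-0.07,0.08],"yaw":70}
    - {"dp":[-0.065,-0.07,0.08],"yaw":77}
    - {"dp":[-0.065,-0.08,0.07],"yaw":79.8}
    - {"dp":[-0.065,-0.085,0.05],"yaw":79.8}
    - {"dp":[-0.065,-0.09,0.035],"yaw":79.8}
    - {"dp":[-0.065,-0.09,0.025],"yaw":79.8}
    - {"dp":[-0.065,-0.09,0.025],"yaw":79.8}

```text
time_s: 1.48
tcp_pos: [0.6086, -0.0901, 0.2441]
eef_rot: [180.0, 0.2, -10.2]
contact_force: [0.1, 1.2, -0.5]
gripper_width: 0.0008
gripper_force: 0.0
```

apply_moves:
  targets:
    - {"dp":[-0.001,-0.011,-0.007],"yaw":0}
    - {"dp":[-0.001,-0.022,-0.015],"yaw":0}
    - {"dp":[-0.003,-0.034,-0.022],"yaw":0}
    - {"dp":[-0.005,-0.045,-0.029],"yaw":0}
    - {"dp":[-0.007,-0.054,-0.035],"yaw":0}
    - {"dp":[-0.009,-0.063,-0.042],"yaw":0}
    - {"dp":[-0.01,-0.072,-0.049],"yaw":0}
    - {"dp":[-0.012,-0.084,-0.061],"yaw":0}
    - {"dp":[-0.014,-0.095,-0.074],"yaw":0}

```text
time_s: 2.23
tcp_pos: [0.596, -0.1862, 0.1722]
eef_rot: [180.0, -0.1, -10.2]
contact_force: [-0.2, 0.2, 1.2]
gripper_width: 0.0003
gripper_force: 0.6
```

```bash
python3 - <<'E'
from h import *
c=cap('scene'); a=cv2.resize(c['image'][130:250,160:300],(700,600),interpolation=cv2.INTER_CUBIC)
cv2.imwrite('pics/sc2.png',a[:,:,::-1])
E
```

```text
(no output)
```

View pics/sc2.png

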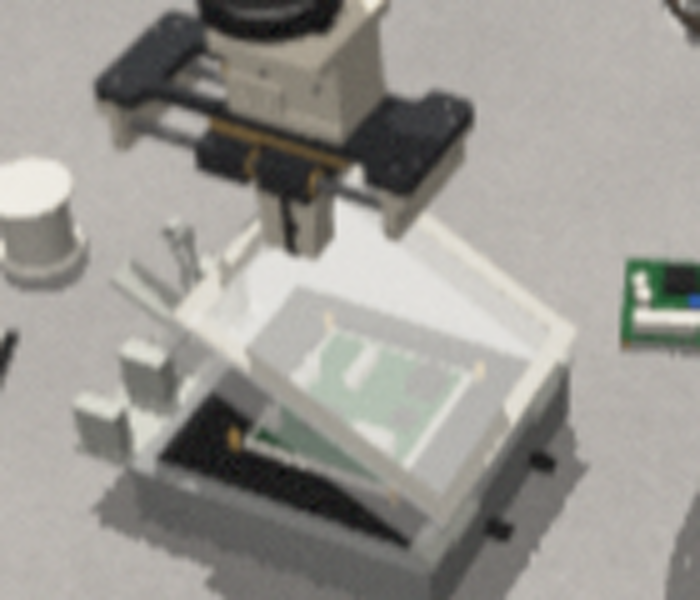

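The fingertips are pressing the cover down (contact near (290,245)), and it is now at about 0.4 rad. The clip and lock are untouched, so I'll carry on to shut.

apply_moves:
  targets:
    - {"dp":[-0.001,-0.009,-0.014],"yaw":0}
    - {"dp":[-0.003,-0.018,-0.029],"yaw":0}
    - {"dp":[-0.004,-0.024,-0.044],"yaw":0}
    - {"dp":[-0.005,-0.027,-0.052],"yaw":0}
    - {"dp":[-0.005,-0.029,-0.058],"yaw":0}
    - {"dp":[-0.005,-0.03,-0.062],"yaw":0}
    - {"dp":[-0.005,-0.03,-0.064],"yaw":0}
    - {"dp":[-0.005,-0.03,-0.064],"yaw":0}

```text
time_s: 2.95
tcp_pos: [0.5911, -0.2149, 0.1087]
eef_rot: [180.0, 0.0, -10.2]
contact_force: [-0.7, 0.8, 0.4]
gripper_width: 0.0006
gripper_force: 0.0
```

apply_moves:
  targets:
    - {"dp":[0,0,-0.002],"yaw":0}
    - {"dp":[0,0,-0.004],"yaw":0}
    - {"dp":[0,0,-0.004],"yaw":0}

```text
time_s: 3.2
tcp_pos: [0.5911, -0.2148, 0.1048]
eef_rot: [-180.0, -0.0, -10.2]
contact_force: [0.2, -0.7, 0.4]
gripper_width: 0.0003
gripper_force: 0.0
```

```bash
python3 - <<'E'
from h import *
c=cap('scene'); a=cv2.resize(c['image'][150:250,160:290],(780,600),interpolation=cv2.INTER_CUBIC)
d=cap('side')
cv2.imwrite('pics/sc3.png',a[:,:,::-1])
print(get_state()['contact_force'])
for n,u,v in [('cov',400,300)]: print(world(c,160+u/6,150+v/6))
E
```

```text
[ 0.26518022  1.18403004 -0.16059129]
[ 0.60113032 -0.17175554  0.10041115]
```

View pics/sc3.png

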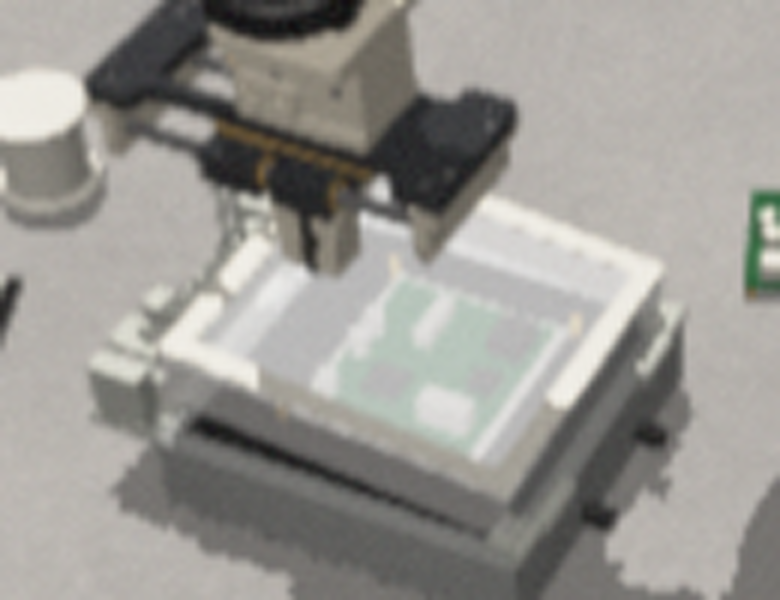

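```bash
python3 - <<'E'
from h import *
from fit import toW
c=load('scene');d=load('side');s=d['s'];p=np.load('p.npy')
t=np.array(s['tcp_pos'])
z=lambda X:(proj(c,X)[0]-[160,150])*6
print('tip',z(t-[0,0,.022]))
for a in [0,.05,.1]:
  q=[*p[:4],a]; print(a,[z(toW(q,('c',x,y,Z))).round() for x,y,Z in [(85,-196,35),(85,-8,35),(-85,-196,35),(-85,-8,35),(85,-196,0)]])
# range cloud of cover top near
for u,v in [(180,345),(330,255),(500,490),(650,270),(230,280),(560,385),(320,262)]: print(u,v,world(c,160+u/6,150+v/6))
a=cv2.resize(d['image'][110:240,230:340],(508,600),interpolation=cv2.INTER_CUBIC)
cv2.imwrite('pics/si3.png',a[:,:,::-1])
E
```

```text
tip [329.1965 295.3725]
0 [array([156., 365.]), array([496., 491.]), array([340., 157.]), array([659., 264.]), array([167., 415.])]
0.05 [array([156., 352.]), array([500., 492.]), array([342., 145.]), array([662., 265.]), array([164., 401.])]
0.1 [array([157., 340.]), array([503., 493.]), array([344., 132.]), array([666., 266.]), array([162., 388.])]
180 345 [ 0.6673 -0.2581  0.1098]
330 255 [ 0.604  -0.2047  0.1252]
500 490 [ 0.6997 -0.087   0.0918]
650 270 [ 0.5397 -0.0611  0.0929]
230 280 [ 0.6213 -0.2515  0.1121]
560 385 [ 0.6306 -0.0797  0.095 ]
320 262 [ 0.6047 -0.2102  0.1197]
```

View pics/si3.png

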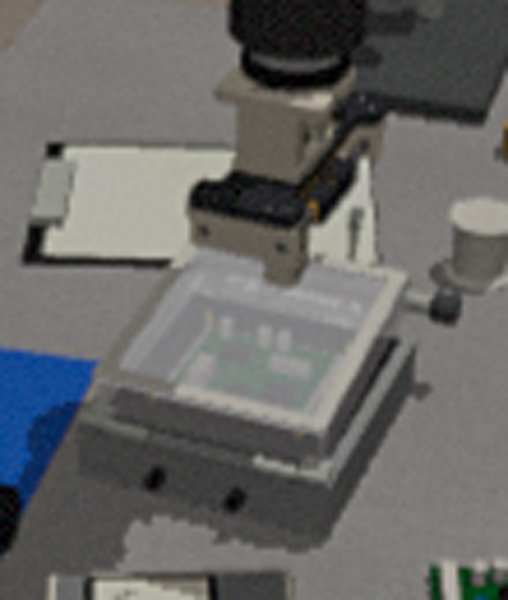

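```bash
python3 - <<'E'
from h import *
c=load('scene')
for v in range(188,206): print(v,[np.round(world(c,u,v),3).tolist() for u in (211,214,216)])
a=cv2.resize(c['image'][175:215,190:240],(800,640),interpolation=cv2.INTER_NEAREST)[:600]
d=load('side');b=cv2.resize(d['image'][155:185,270:310],(800,600),interpolation=cv2.INTER_NEAREST)
cv2.imwrite('pics/z.png',np.vstack([cv2.resize(a,(400,300)),cv2.resize(b,(400,300))])[:,:,::-1])
E
```

```text
188 [[0.601, -0.217, 0.138], [0.605, -0.205, 0.144], [0.601, -0.201, 0.142]]
189 [[0.601, -0.217, 0.133], [0.605, -0.206, 0.139], [0.602, -0.201, 0.138]]
190 [[0.601, -0.218, 0.129], [0.603, -0.207, 0.134], [0.602, -0.201, 0.134]]
191 [[0.602, -0.218, 0.126], [0.603, -0.208, 0.129], [0.602, -0.202, 0.13]]
192 [[0.601, -0.219, 0.121], [0.603, -0.208, 0.126], [0.602, -0.202, 0.126]]
193 [[0.601, -0.219, 0.117], [0.603, -0.209, 0.121], [0.602, -0.203, 0.122]]
194 [[0.601, -0.22, 0.113], [0.604, -0.209, 0.118], [0.602, -0.203, 0.118]]
195 [[0.602, -0.22, 0.11], [0.602, -0.21, 0.112], [0.603, -0.203, 0.114]]
196 [[0.605, -0.219, 0.108], [0.604, -0.21, 0.109], [0.601, -0.204, 0.109]]
197 [[0.61, -0.217, 0.109], [0.607, -0.209, 0.109], [0.603, -0.204, 0.107]]
198 [[0.612, -0.216, 0.108], [0.609, -0.208, 0.107], [0.607, -0.202, 0.107]]
199 [[0.615, -0.215, 0.107], [0.613, -0.207, 0.106], [0.61, -0.201, 0.105]]
200 [[0.62, -0.213, 0.108], [0.617, -0.205, 0.107], [0.615, -0.199, 0.106]]
201 [[0.623, -0.212, 0.106], [0.62, -0.204, 0.105], [0.618, -0.198, 0.105]]
202 [[0.627, -0.21, 0.106], [0.623, -0.203, 0.105], [0.621, -0.197, 0.105]]
203 [[0.629, -0.209, 0.105], [0.628, -0.201, 0.106], [0.624, -0.196, 0.103]]
204 [[0.635, -0.207, 0.107], [0.631, -0.199, 0.105], [0.63, -0.194, 0.106]]
205 [[0.638, -0.206, 0.105], [0.634, -0.198, 0.104], [0.634, -0.192, 0.106]]
```

View pics/z.png

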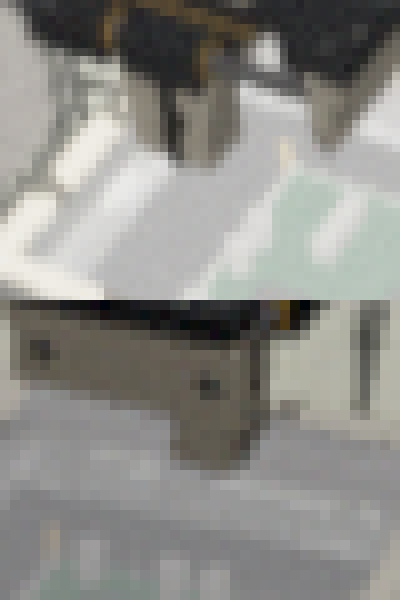

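apply_moves:
  targets:
    - {"dp":[0,0,-0.002],"yaw":0}
    - {"dp":[0,0,-0.004],"yaw":0}
    - {"dp":[0,0,-0.006],"yaw":0}
    - {"dp":[0,0,-0.008],"yaw":0}

```text
time_s: 3.63
tcp_pos: [0.591, -0.215, 0.0965]
eef_rot: [180.0, 0.0, -10.2]
contact_force: [-0.4, -0.4, -0.2]
gripper_width: 0.0005
gripper_force: 0.2
```

```bash
cat > q.py <<'E'
from h import *
c=cap('scene');print(get_state()['contact_force'],get_state()['tcp_pos'])
for u,v in [(180,350),(230,284),(500,490)]: print(u,v,world(c,160+u/6,150+v/6))
for v in range(190,206): print(v,[np.round(world(c,u,v),3).tolist() for u in (211,216)])
E
python3 q.py
```

```text
[-0.37222917  0.43851933 -0.62283067] [ 0.59071734 -0.21494457  0.09607235]
180 350 [ 0.66363547 -0.26090241  0.1020481 ]
230 284 [ 0.61642543 -0.25470843  0.10406984]
500 490 [ 0.69927648 -0.08712163  0.0913276 ]
190 [[0.6, -0.219, 0.128], [0.604, -0.2, 0.136]]
191 [[0.6, -0.219, 0.124], [0.604, -0.201, 0.133]]
192 [[0.6, -0.22, 0.12], [0.605, -0.201, 0.129]]
193 [[0.599, -0.22, 0.115], [0.603, -0.202, 0.123]]
194 [[0.601, -0.22, 0.112], [0.602, -0.203, 0.117]]
195 [[0.602, -0.22, 0.109], [0.603, -0.203, 0.114]]
196 [[0.6, -0.222, 0.103], [0.605, -0.203, 0.112]]
197 [[0.601, -0.221, 0.1], [0.604, -0.203, 0.108]]
198 [[0.605, -0.22, 0.1], [0.605, -0.203, 0.104]]
199 [[0.609, -0.218, 0.1], [0.604, -0.204, 0.099]]
200 [[0.612, -0.217, 0.099], [0.607, -0.204, 0.097]]
201 [[0.617, -0.215, 0.1], [0.612, -0.201, 0.099]]
202 [[0.619, -0.214, 0.098], [0.615, -0.2, 0.097]]
203 [[0.625, -0.212, 0.1], [0.619, -0.199, 0.098]]
204 [[0.628, -0.211, 0.099], [0.622, -0.198, 0.097]]
205 [[0.632, -0.209, 0.099], [0.627, -0.195, 0.098]]
```

```bash
python3 - <<'E'
from h import *
c=load('scene')
for u in (228,231,234): 
  for v in range(180,198,2): print(u,v,np.round(world(c,u,v),3).tolist(),c['image'][v,u])
print(get_state()['joint_torque'],get_state()['moment'])
w=cap('wrist'); cv2.imwrite('pics/w4.png',w['image'][:,:,::-1])
E
```

```text
228 180 [0.631, -0.147, 0.211] [40 42 42]
228 182 [0.639, -0.144, 0.212] [40 41 45]
228 184 [0.644, -0.142, 0.209] [39 40 40]
228 186 [0.643, -0.143, 0.201] [59 61 60]
228 188 [0.636, -0.147, 0.186] [103  99  93]
228 190 [0.637, -0.148, 0.179] [134 134 132]
228 192 [0.568, -0.18, 0.101] [179 179 178]
228 194 [0.574, -0.178, 0.098] [182 182 181]
228 196 [0.582, -0.175, 0.099] [196 199 196]
231 180 [0.628, -0.139, 0.211] [44 45 44]
231 182 [0.636, -0.137, 0.211] [49 54 54]
231 184 [0.643, -0.134, 0.21] [45 47 46]
231 186 [0.646, -0.133, 0.206] [45 46 47]
231 188 [0.646, -0.134, 0.198] [111 106  98]
231 190 [0.645, -0.135, 0.19] [127 120 109]
231 192 [0.644, -0.136, 0.181] [122 118 106]
231 194 [0.645, -0.136, 0.174] [127 123 112]
231 196 [0.582, -0.165, 0.101] [179 177 175]
234 180 [0.626, -0.132, 0.211] [48 47 50]
234 182 [0.634, -0.129, 0.21] [46 45 45]
234 184 [0.638, -0.128, 0.207] [35 33 34]
234 186 [0.639, -0.128, 0.201] [59 56 53]
234 188 [0.637, -0.129, 0.191] [106 102  91]
234 190 [0.63, -0.133, 0.177] [106 103  93]
234 192 [0.631, -0.133, 0.17] [139 135 130]
234 194 [0.569, -0.16, 0.099] [183 183 181]
234 196 [0.577, -0.158, 0.098] [188 187 185]
[ 3.43663897e-02 -5.76421452e+01  2.58738166e+01  6.12706617e+00
  5.51571208e-02 -1.94635697e-05] [-0.07427404  0.09871003 -0.04331639]
```

View pics/w4.png

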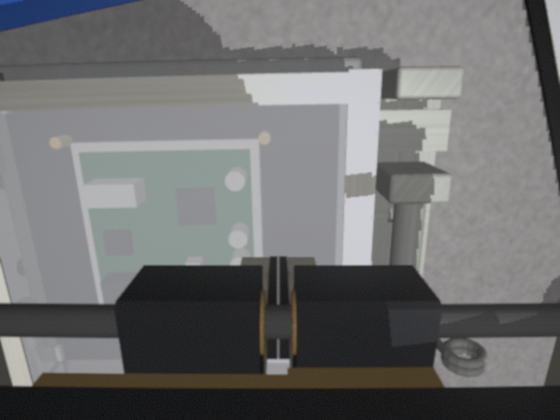

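The wrist view shows the tongue at (358,185) beside the pin bar, which is still drawn back, and the clip coil at (463,355). The cover follows the finger down, so I'll keep pushing until the force rises.

apply_moves:
  targets:
    - {"dp":[0,0,-0.002],"yaw":0}
    - {"dp":[0,0,-0.004],"yaw":0}
    - {"dp":[0,0,-0.006],"yaw":0}
    - {"dp":[0,0,-0.008],"yaw":0}

```text
time_s: 4.07
tcp_pos: [0.591, -0.215, 0.0886]
eef_rot: [180.0, -0.0, -10.2]
contact_force: [0.3, 0.1, 0.0]
gripper_width: 0.0005
gripper_force: 0.1
```

```bash
python3 q.py
```

```text
[-0.15398513 -0.19328052 -0.7450952 ] [ 0.59074984 -0.21495262  0.08810073]
180 350 [ 0.65619393 -0.26548829  0.09352091]
230 284 [ 0.60446276 -0.26156365  0.09118385]
500 490 [ 0.69916178 -0.08716859  0.09118812]
190 [[0.602, -0.218, 0.13], [0.607, -0.199, 0.139]]
191 [[0.602, -0.218, 0.126], [0.604, -0.201, 0.133]]
192 [[0.601, -0.219, 0.121], [0.603, -0.202, 0.127]]
193 [[0.599, -0.22, 0.114], [0.604, -0.202, 0.124]]
194 [[0.599, -0.221, 0.111], [0.602, -0.203, 0.118]]
195 [[0.6, -0.221, 0.108], [0.604, -0.203, 0.116]]
196 [[0.601, -0.221, 0.104], [0.605, -0.203, 0.113]]
197 [[0.601, -0.221, 0.1], [0.605, -0.203, 0.108]]
198 [[0.601, -0.222, 0.096], [0.605, -0.203, 0.104]]
199 [[0.604, -0.221, 0.094], [0.607, -0.203, 0.102]]
200 [[0.606, -0.22, 0.092], [0.606, -0.204, 0.096]]
201 [[0.61, -0.218, 0.093], [0.607, -0.204, 0.094]]
202 [[0.614, -0.217, 0.092], [0.61, -0.203, 0.092]]
203 [[0.618, -0.215, 0.092], [0.613, -0.202, 0.092]]
204 [[0.622, -0.214, 0.092], [0.618, -0.199, 0.093]]
205 [[0.625, -0.213, 0.092], [0.621, -0.198, 0.092]]
```

apply_moves:
  targets:
    - {"dp":[0,0,-0.002],"yaw":0}
    - {"dp":[0,0,-0.002],"yaw":0}

```text
time_s: 4.28
tcp_pos: [0.5908, -0.215, 0.0879]
eef_rot: [180.0, -0.0, -10.2]
contact_force: [-3.7, 1.7, 9.6]
gripper_width: 0.0009
gripper_force: 4.7
```

apply_moves:
  targets:
    - {"dp":[0,0,-0.001],"yaw":0}
    - {"dp":[0,0,-0.001],"yaw":0}
    - {"dp":[0,0,0.025],"yaw":0}
    - {"dp":[0,0,0.06],"yaw":0}
    - {"dp":[-0.02,-0.006,0.08],"yaw":0}
    - {"dp":[-0.055,-0.015,0.08],"yaw":0}
    - {"dp":[-0.09,-0.025,0.08],"yaw":0}
    - {"dp":[-0.125,-0.035,0.08],"yaw":0}
    - {"dp":[-0.154,-0.043,0.08],"yaw":0}
    - {"dp":[-0.154,-0.043,0.08],"yaw":0}

```text
time_s: 5.12
tcp_pos: [0.4319, -0.2584, 0.167]
eef_rot: [-180.0, 0.1, -10.3]
contact_force: [-0.3, 0.9, -0.7]
gripper_width: 0.0004
gripper_force: 0.0
```

```bash
python3 - <<'E'
from h import *
c=cap('scene');d=cap('side');s=get_state();t=s['tcp_pos'];print(t)
# tip in side
for cc,n in ((c,'scene'),(d,'side')):
  u,v=proj(cc,t)[0]; print(n,u,v)
for dz in (-.025,-.02,-.015,-.01,-.005,0,.005,.01,.02): 
  for cc,n in ((c,'scene'),(d,'side')):
    u,v=proj(cc,t+[0,0.01,dz])[0]; print(n,dz,world(cc,u,v),end=' ')
  print()
a=cv2.resize(d['image'][100:220,240:380],(700,600),interpolation=cv2.INTER_CUBIC)
cv2.imwrite('pics/si5.png',a[:,:,::-1])
E
```

```text
[ 0.43631143 -0.25840147  0.16745532]
scene 217.07387734974435 144.388839155979
side 339.9727391402183 154.2507384952173
scene -0.025 [ 0.26797435 -0.32637321  0.00036922] side -0.025 [ 0.44297114 -0.42607976  0.04177599] 
scene -0.02 [ 0.2628381  -0.32875226  0.001904  ] side -0.02 [ 0.44282939 -0.42229802  0.04968139] 
scene -0.015 [ 0.25502361 -0.33237184  0.00125659] side -0.015 [ 0.44294528 -0.42538991  0.05371906] 
scene -0.01 [ 0.24595413 -0.33657272 -0.00035284] side -0.01 [ 0.44339446 -0.43737374  0.05286229] 
scene -0.005 [ 0.2397043  -0.33946756  0.00045208] side -0.005 [ 0.44367914 -0.444969    0.05452038] 
scene 0 [ 0.23465421 -0.34180671  0.00230227] side 0 [ 0.44401677 -0.45397682  0.05547564] 
scene 0.005 [ 0.44422046 -0.24473811  0.17889298] side 0.005 [ 0.43612345 -0.24338613  0.17516526] 
scene 0.01 [ 0.44403777 -0.24482272  0.18370553] side 0.01 [ 0.43608772 -0.24243285  0.18065417] 
scene 0.02 [ 0.44575117 -0.2440291   0.19499689] side 0.02 [ 0.43604825 -0.24137981  0.19115696]
```

View pics/si5.png

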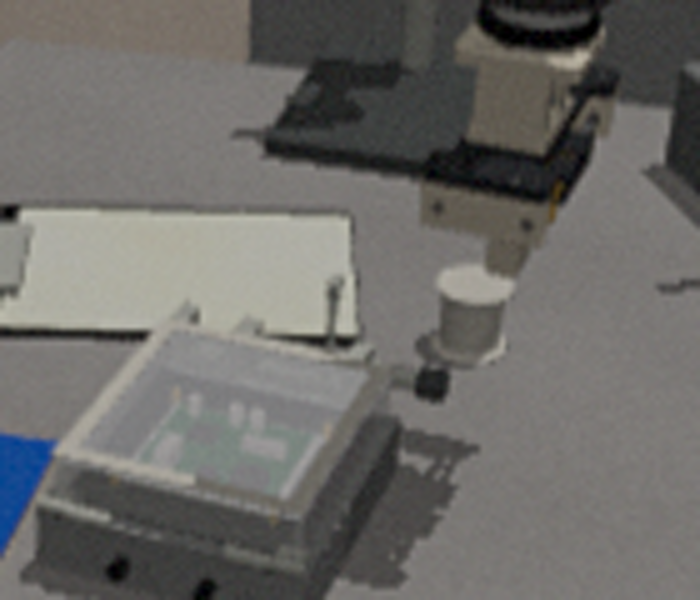

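The side view shows the cover lying flat and shut, the knob at crop (432,384), the clip coil at (335,285), and the tip clear behind the knob.

```bash
python3 - <<'E'
from h import *
c=load('scene');d=load('side')
f=lambda u,v:(240+u/5-.4,100+v/5-.4)
for u,v in [(420,378),(432,384),(442,380),(448,376)]: print('knob',world(d,*f(u,v)), atz(d,*f(u,v),.07))
for u,v in [(335,285),(337,279),(334,292)]: print('clip',world(d,*f(u,v)))
# dark knob pixels in scene
r_=c['range_z']
pts=[]
for v in range(150,205):
  for u in range(180,235):
    X=world(c,u,v)
    if X[0]<.51 and .055<X[2]<.09 and -.30<X[1]<-.22: pts.append([*X,u,v])
pts=np.array(pts);print(len(pts),pts.min(0),pts.max(0),np.median(pts,0))
pts=[]
for v in range(140,205):
  for u in range(175,235):
    X=world(c,u,v)
    if .52<X[0]<.58 and .1<X[2]<.15 and -.32<X[1]<-.26: pts.append([*X,u,v])
pts=np.array(pts);print('clip',len(pts),pts.min(0),pts.max(0),np.median(pts,0));print(pts[:12])
E
```

```text
knob [ 0.48348114 -0.25954159  0.0773821 ] [ 0.48441439 -0.27149306  0.07      ]
knob [ 0.47444664 -0.25576328  0.07615276] [ 0.47514511 -0.26567466  0.07      ]
knob [ 0.46829608 -0.26273274  0.07616199] [ 0.4689424  -0.27271941  0.07      ]
knob [ 0.47256048 -0.39478976 -0.00099221] [ 0.46545841 -0.27910291  0.07      ]
clip [ 0.55091024 -0.28306952  0.12902776]
clip [ 0.55093284 -0.29161161  0.12917645]
clip [ 0.55087119 -0.28005136  0.12511442]
67 [ 4.67187144e-01 -2.79392990e-01  6.88129917e-02  2.07000000e+02
  1.71000000e+02] [ 5.09994760e-01 -2.54086286e-01  8.44915094e-02  2.17000000e+02
  1.81000000e+02] [ 4.86836263e-01 -2.66161140e-01  7.79434495e-02  2.12000000e+02
  1.76000000e+02]
clip 35 [ 5.49148583e-01 -2.97850919e-01  1.00302200e-01  1.93000000e+02
  1.74000000e+02] [ 5.56933816e-01 -2.79781024e-01  1.35891935e-01  1.99000000e+02
  1.83000000e+02] [ 5.52699507e-01 -2.86654359e-01  1.23182616e-01  1.96000000e+02
  1.77000000e+02]
[[ 5.55032699e-01 -2.90075633e-01  1.35891935e-01  1.94000000e+02
   1.74000000e+02]
 [ 5.53275113e-01 -2.87722972e-01  1.34984577e-01  1.
[... 182 characters left out ...]

   1.75000000e+02]
 [ 5.56933816e-01 -2.89602668e-01  1.33599922e-01  1.94000000e+02
   1.75000000e+02]
 [ 5.54186133e-01 -2.87814488e-01  1.31728094e-01  1.95000000e+02
   1.75000000e+02]
 [ 5.53421534e-01 -2.84887818e-01  1.31780577e-01  1.96000000e+02
   1.75000000e+02]
 [ 5.51403112e-01 -2.82666160e-01  1.30619826e-01  1.97000000e+02
   1.75000000e+02]
 [ 5.52645902e-01 -2.96071917e-01  1.24468714e-01  1.93000000e+02
   1.76000000e+02]
 [ 5.52699507e-01 -2.92655752e-01  1.25323557e-01  1.94000000e+02
   1.76000000e+02]
 [ 5.51931214e-01 -2.89714797e-01  1.25376259e-01  1.95000000e+02
   1.76000000e+02]
 [ 5.54256842e-01 -2.85019308e-01  1.28440193e-01  1.96000000e+02
   1.76000000e+02]]
```

apply_moves:
  targets:
    - {"dp":[0,-0.001,-0.035],"yaw":0}
    - {"dp":[0,-0.001,-0.07],"yaw":0}
    - {"dp":[0,-0.001,-0.105],"yaw":0}
    - {"dp":[0,-0.001,-0.105],"yaw":0}
    - {"dp":[0.006,-0.002,-0.105],"yaw":0}
    - {"dp":[0.012,-0.003,-0.105],"yaw":0}
    - {"dp":[0.016,-0.004,-0.105],"yaw":0}
    - {"dp":[0.02,-0.005,-0.105],"yaw":0}
    - {"dp":[0.024,-0.005,-0.105],"yaw":0}
    - {"dp":[0.028,-0.006,-0.105],"yaw":0}
    - {"dp":[0.032,-0.007,-0.105],"yaw":0}
    - {"dp":[0.035,-0.007,-0.105],"yaw":0}

```text
time_s: 6.22
tcp_pos: [0.4725, -0.2653, 0.0621]
eef_rot: [180.0, -0.0, -10.2]
contact_force: [-1.6, -1.0, 1.1]
gripper_width: 0.0004
gripper_force: 0.8
```

```bash
python3 - <<'E'
from h import *
c=cap('scene');d=cap('side');print(get_state()['contact_force'],get_state()['tcp_pos'])
a=cv2.resize(d['image'][130:200,280:360],(400,350),interpolation=cv2.INTER_CUBIC)
b=cv2.resize(c['image'][140:210,175:255],(400,350),interpolation=cv2.INTER_CUBIC)
cv2.imwrite('pics/p6.png',np.hstack([a,b])[:,:,::-1])
E
```

```text
[-0.52981821  0.23156781 -0.69602925] [ 0.47276224 -0.26519372  0.0619083 ]
```

View pics/p6.png

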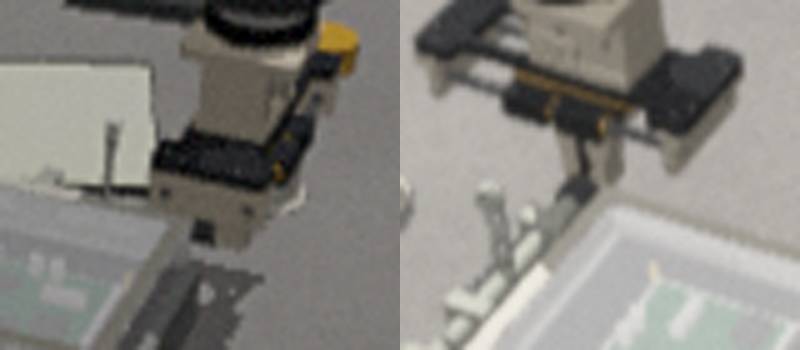

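In the right half the finger is against the knob (580,185) and pushing it along, with the clip at (490,190) riding upright. Counting back, I have viewed more than the allowed 10 pictures, so from here I'll work only from numbers.

apply_moves:
  targets:
    - {"dp":[0.004,-0.001,0],"yaw":0}
    - {"dp":[0.008,-0.0015,0],"yaw":0}
    - {"dp":[0.012,-0.002,0],"yaw":0}
    - {"dp":[0.016,-0.003,0],"yaw":0}
    - {"dp":[0.019,-0.0035,0],"yaw":0}
    - {"dp":[0.021,-0.004,0],"yaw":0}

```text
time_s: 6.82
tcp_pos: [0.4929, -0.2689, 0.0615]
eef_rot: [-180.0, 0.1, -10.2]
contact_force: [-6.6, 3.7, 3.1]
gripper_width: 0.0003
gripper_force: 3.5
```

apply_moves:
  targets:
    - {"dp":[0.001,0,0],"yaw":0}
    - {"dp":[0.002,-0.0005,0],"yaw":0}
    - {"dp":[0.002,-0.0005,0],"yaw":0}

```text
time_s: 7.07
tcp_pos: [0.4928, -0.269, 0.0612]
eef_rot: [-180.0, 0.2, -10.2]
contact_force: [-7.0, 3.3, 4.7]
gripper_width: 0.0004
gripper_force: 3.8
```

```bash
cat > clip.py <<'E'
from h import *
import sys
x0,x1=map(float,sys.argv[1:3])
for n in ('scene','side'):
  c=cap(n); pts=[]
  for v in range(420):
    for u in range(560):
      z=c['range_z'][v,u]
      if z>0: pts.append((u,v,z))
  P=np.array(pts);K=np.array([[c['fx'],0,c['cx']],[0,c['fy'],c['cy']],[0,0,1.]])
  q=cv2.undistortPoints(P[:,None,:2].copy(),K,np.array([c['k1'],0,0,0.]))[:,0]*P[:,2:]
  X=(np.c_[q,P[:,2]]-c['t'])@c['R']
  m=(X[:,0]>x0)&(X[:,0]<x1)&(X[:,2]>.098)&(X[:,2]<.15)&(X[:,1]<-.265)&(X[:,1]>-.33)
  X=X[m]; print(n,len(X)); 
  if len(X): 
    t=X[X[:,2]>X[:,2].max()-.014]; print(' zmax',X[:,2].max(),'coil mean',t.mean(0),'min',t.min(0),'max',t.max(0))
E
python3 clip.py .53 .63; python3 -c "
from h import *;print(get_state()['contact_force'],get_state()['tcp_pos'])"
```

```text
scene 50
 zmax 0.14925297270976867 coil mean [ 0.54774083 -0.28101671  0.14097818] min [ 0.53053803 -0.29710372  0.13547705] max [ 0.59225872 -0.26636527  0.14925297]
side 23
 zmax 0.13426774016087445 coil mean [ 0.58653446 -0.28804006  0.1286198 ] min [ 0.58349326 -0.29695637  0.12156149] max [ 0.59014188 -0.28253697  0.13426774]
[-6.7887262   3.03474578  3.94987124] [ 0.49283821 -0.2690049   0.06124821]
```

apply_moves:
  targets:
    - {"dp":[0.002,-0.0005,0],"yaw":0}
    - {"dp":[0.004,-0.001,0],"yaw":0}
    - {"dp":[0.004,-0.001,0],"yaw":0}
    - {"dp":[0.004,-0.001,0],"yaw":0}

```text
time_s: 7.5
tcp_pos: [0.4929, -0.2693, 0.0606]
eef_rot: [-179.9, 0.6, -10.3]
contact_force: [-17.2, 7.0, 11.5]
gripper_width: 0.0002
gripper_force: 8.9
```

apply_moves:
  targets:
    - {"dp":[-0.015,0.0025,0],"yaw":0}
    - {"dp":[-0.04,0.007,0],"yaw":0}
    - {"dp":[-0.05,0.009,0.02],"yaw":0}
    - {"dp":[-0.05,0.009,0.06],"yaw":0}
    - {"dp":[-0.05,0.009,0.1],"yaw":0}
    - {"dp":[-0.04,0.009,0.12],"yaw":0}
    - {"dp":[-0.04,0.009,0.12],"yaw":0}

```text
time_s: 8.08
tcp_pos: [0.4637, -0.2628, 0.188]
eef_rot: [179.9, -0.7, -10.1]
contact_force: [-0.2, 0.4, 0.3]
gripper_width: 0.0001
gripper_force: 0.0
```

```bash
python3 clip.py .56 .63; python3 - <<'E'
from h import *
from scipy.spatial.transform import Rotation as Ro
p=np.load('p.npy')
# cloud from each cam in jig coords near pin axis
def cloud(c):
    v,u=np.nonzero(c['range_z']); z=c['range_z'][v,u].astype(float)
    K=np.array([[c['fx'],0,c['cx']],[0,c['fy'],c['cy']],[0,0,1.]])
    q=cv2.undistortPoints(np.c_[u,v].astype(float)[:,None],K,np.array([c['k1'],0,0,0.]))[:,0]*z[:,None]
    return (np.c_[q,z]-c['t'])@c['R'],c['image'][v,u].mean(1)
def jig(X):
    d=X[:,:2]-p[:2];C,S=np.cos(p[2]),np.sin(p[2]); return np.c_[C*d[:,0]+S*d[:,1]-p[3],-S*d[:,0]+C*d[:,1]+.124,X[:,2]-.07]
w=cap('wrist');s=w['s'];Rt=Ro.from_euler('xyz',s['eef_rot'],degrees=True).as_matrix()
T=w['T_tool_cam'];Rw=Rt@T[:3,:3];w['R']=Rw.T;w['t']=-Rw.T@(Rt@T[:3,3]+s['tcp_pos'])
print(s['tcp_pos'])
for n,c in (('scene',load('scene')),('side',load('side')),('wrist',w)):
    X,I=cloud(c);J=jig(X);m=(abs(J[:,1])<.013)&(abs(J[:,2])<.02)&(J[:,0]>-.15)&(J[:,0]<.1)
    print(n,m.sum())
    for a in np.arange(-.13,.09,.004):
        k=m&(J[:,0]>=a)&(J[:,0]<a+.004)
        if k.sum(): print('%d:z%d I%d n%d'%(a*1e3,J[k,2].max()*1e3,I[k].mean(),k.sum()),end=' ')
    print()
    k=(J[:,2]>.03)&(J[:,2]<.075)&(abs(J[:,0])<.03)&(abs(J[:,1])<.03)
    if k.sum():
        h=J[k];tt=h[h[:,2]>h[:,2].max()-.016];print(' clip (rel seat) n',k.sum(),tt.mean(0),tt.min(0),tt.max(0))
E
```

```text
scene 39
 zmax 0.13853566967372416 coil mean [ 0.59079823 -0.29182226  0.13130451] min [ 0.58568068 -0.30097358  0.12505553] max [ 0.59400976 -0.28430685  0.13853567]
side 23
 zmax 0.13428456763843727 coil mean [ 0.5865724  -0.28827528  0.12849479] min [ 0.58331183 -0.29793043  0.12258174] max [ 0.59076474 -0.28078595  0.13428457]
[ 0.46015755 -0.26162168  0.18290024]
scene 337
-93:z6 I145 n1 -89:z6 I117 n1 -85:z14 I122 n6 -81:z13 I86 n6 -77:z16 I75 n7 -73:z14 I84 n4 -69:z14 I92 n4 -65:z19 I126 n8 -61:z15 I126 n5 -57:z18 I146 n13 -53:z18 I138 n18 -49:z10 I146 n5 -45:z9 I169 n6 -41:z8 I154 n4 -37:z11 I174 n5 -33:z10 I174 n4 -29:z11 I171 n6 -25:z10 I159 n6 -21:z12 I175 n8 -17:z9 I178 n4 -13:z9 I168 n6 -9:z10 I165 n6 -5:z7 I175 n4 -1:z17 I132 n11 2:z14 I124 n9 6:z12 I113 n5 10:z11 I132 n5 14:z6 I153 n1 18:z16 I177 n6 22:z19 I195 n9 26:z16 I206 n7 30:z19 I163 n19 34:z19 I158 n15 38:z7 I160 n5 42:z7 I174 n7 46:z5 I171 n4 50:z9 I171 n7 54:z8 I171 n6 58:z7 I166 n8 62:z7 I194 n2 66:z11 I193 n2 70:z15 I200 n9 74:z13 I200 n9 78:z16 I130 n25 82:z13 I110 n29 
 clip (rel seat) n 39 [ 0.00146412 -
[... 572 characters left out ...]
 seat) n 23 [-0.0035231  -0.0041739   0.05778687] [-0.00611168 -0.01371671  0.04858388] [0.00158769 0.00417638 0.06428457]
wrist 4068
-89:z12 I75 n55 -85:z13 I72 n187 -81:z13 I73 n186 -77:z13 I73 n193 -73:z14 I69 n194 -69:z16 I81 n200 -65:z16 I132 n233 -61:z16 I162 n230 -57:z16 I168 n233 -53:z15 I151 n203 -49:z9 I162 n146 -45:z10 I162 n150 -41:z10 I162 n146 -37:z10 I163 n143 -33:z10 I163 n157 -29:z10 I160 n147 -25:z10 I163 n155 -21:z9 I161 n149 -17:z9 I160 n163 -13:z10 I159 n160 -9:z10 I160 n164 -5:z19 I154 n168 -1:z19 I115 n195 2:z9 I111 n87 6:z8 I107 n24 
 clip (rel seat) n 169 [-0.00411159 -0.00771565  0.05407109] [-0.00542211 -0.01578917  0.0503725 ] [-0.00293837 -0.00010947  0.06294291]
```

apply_moves:
  targets:
    - {"dp":[0.035,-0.009,0],"yaw":0}
    - {"dp":[0.07,-0.018,0],"yaw":0}
    - {"dp":[0.105,-0.026,0],"yaw":0}
    - {"dp":[0.13,-0.0315,0],"yaw":0}
    - {"dp":[0.13,-0.0315,0],"yaw":0}
    - {"dp":[0.13,-0.0315,-0.02],"yaw":0}
    - {"dp":[0.13,-0.0315,-0.035],"yaw":0}
    - {"dp":[0.13,-0.0315,-0.041],"yaw":0}
    - {"dp":[0.13,-0.0315,-0.046],"yaw":0}
    - {"dp":[0.13,-0.0315,-0.049],"yaw":0}
    - {"dp":[0.13,-0.0315,-0.051],"yaw":0}
    - {"dp":[0.13,-0.0315,-0.053],"yaw":0}

```text
time_s: 9.23
tcp_pos: [0.5894, -0.2933, 0.1295]
eef_rot: [180.0, -0.1, -10.2]
contact_force: [-0.3, -0.4, 2.7]
gripper_width: 0.0004
gripper_force: 1.6
```

```bash
python3 clip.py .56 .63; python3 -c "
from h import *;print(get_state()['contact_force'],get_state()['tcp_pos'])"
```

```text
scene 74
 zmax 0.14985360828329894 coil mean [ 0.59692745 -0.29000352  0.14404786] min [ 0.58036968 -0.31289365  0.13611442] max [ 0.60495257 -0.27577461  0.14985361]
side 48
 zmax 0.14956719569426005 coil mean [ 0.58585803 -0.28262645  0.14324287] min [ 0.57492438 -0.30720629  0.13715837] max [ 0.59998236 -0.27184103  0.1495672 ]
[0.0658685  0.3369363  1.31869715] [ 0.5894092  -0.2932038   0.12955146]
```

apply_moves:
  targets:
    - {"dp":[0,0,-0.0015],"yaw":0}
    - {"dp":[0,0,-0.003],"yaw":0}
    - {"dp":[0,0,-0.0045],"yaw":0}
    - {"dp":[0,0,-0.006],"yaw":0}
    - {"dp":[0,0,-0.0075],"yaw":0}
    - {"dp":[0,0,-0.009],"yaw":0}

```text
time_s: 9.83
tcp_pos: [0.589, -0.293, 0.1199]
eef_rot: [-180.0, -0.0, -10.2]
contact_force: [-0.2, -0.5, 1.7]
gripper_width: 0.0005
gripper_force: 0.9
```

apply_moves:
  targets:
    - {"dp":[0,0,-0.0015],"yaw":0}
    - {"dp":[0,0,-0.003],"yaw":0}
    - {"dp":[0,0,-0.0045],"yaw":0}
    - {"dp":[0,0,-0.006],"yaw":0}

```text
time_s: 10.17
tcp_pos: [0.5887, -0.2929, 0.1132]
eef_rot: [-180.0, 0.0, -10.2]
contact_force: [0.1, 0.4, -0.1]
gripper_width: 0.0004
gripper_force: 0.0
```

apply_moves:
  targets:
    - {"dp":[0,0,-0.001],"yaw":0}
    - {"dp":[0,0,-0.002],"yaw":0}
    - {"dp":[0,0,-0.002],"yaw":0}

```text
time_s: 10.42
tcp_pos: [0.5892, -0.2932, 0.1119]
eef_rot: [180.0, -0.0, -10.2]
contact_force: [0.1, 0.9, 2.0]
gripper_width: 0.0007
gripper_force: 0.9
```

apply_moves:
  targets:
    - {"dp":[0,0,-0.001],"yaw":0}
    - {"dp":[0,0,-0.002],"yaw":0}
    - {"dp":[0,0,-0.002],"yaw":0}

```text
time_s: 10.67
tcp_pos: [0.5899, -0.2936, 0.1111]
eef_rot: [180.0, -0.1, -10.2]
contact_force: [0.2, -0.5, 7.2]
gripper_width: 0.0006
gripper_force: 3.4
```

apply_moves:
  targets:
    - {"dp":[0,0,-0.001],"yaw":0}
    - {"dp":[0,0,-0.002],"yaw":0}
    - {"dp":[0,0,-0.003],"yaw":0}
    - {"dp":[0,0,-0.003],"yaw":0}

```text
time_s: 11.0
tcp_pos: [0.5915, -0.2942, 0.1102]
eef_rot: [179.9, -0.4, -10.1]
contact_force: [-0.2, 0.5, 16.0]
gripper_width: 0.0006
gripper_force: 7.7
```

apply_moves:
  targets:
    - {"dp":[0,0,0.02],"yaw":0}
    - {"dp":[0,0,0.05],"yaw":0}
    - {"dp":[-0.03,0.01,0.076],"yaw":0}
    - {"dp":[-0.065,0.02,0.076],"yaw":0}
    - {"dp":[-0.1,0.026,0.076],"yaw":0}
    - {"dp":[-0.13,0.0315,0.076],"yaw":0}
    - {"dp":[-0.13,0.0315,0.076],"yaw":0}
    - {"dp":[-0.13,0.0315,0.076],"yaw":0}

```text
time_s: 11.67
tcp_pos: [0.4578, -0.2613, 0.1836]
eef_rot: [-180.0, -0.1, -10.2]
contact_force: [1.3, 0.9, -0.4]
gripper_width: 0.0004
gripper_force: 0.0
```

```bash
cat > ck.py <<'E'
from h import *
from scipy.spatial.transform import Rotation as Ro
p=np.load('p.npy')
def cloud(c):
    v,u=np.nonzero(c['range_z']); z=c['range_z'][v,u].astype(float)
    K=np.array([[c['fx'],0,c['cx']],[0,c['fy'],c['cy']],[0,0,1.]])
    q=cv2.undistortPoints(np.c_[u,v].astype(float)[:,None],K,np.array([c['k1'],0,0,0.]))[:,0]*z[:,None]
    return (np.c_[q,z]-c['t'])@c['R'],c['image'][v,u].mean(1)
def jig(X):
    d=X[:,:2]-p[:2];C,S=np.cos(p[2]),np.sin(p[2]); return np.c_[C*d[:,0]+S*d[:,1]-p[3],-S*d[:,0]+C*d[:,1]+.124,X[:,2]-.07]
def wrist():
    w=cap('wrist');s=w['s'];Rt=Ro.from_euler('xyz',s['eef_rot'],degrees=True).as_matrix()
    T=w['T_tool_cam'];Rw=Rt@T[:3,:3];w['R']=Rw.T;w['t']=-Rw.T@(Rt@T[:3,3]+s['tcp_pos']);return w
if __name__=='__main__':
  print(get_state()['tcp_pos'])
  for n,c in (('scene',cap('scene')),('side',cap('side')),('wrist',wrist())):
    X,I=cloud(c);J=jig(X)
    k=(J[:,2]>.016)&(J[:,2]<.075)&(abs(J[:,0])<.014)&(abs(J[:,1])<.03)
    if k.sum():
        h=J[k];tt=h[h[:,2]>h[:,2].max()-.016];print(n,' clip n',k.sum(),tt.mean(0).round(4),tt.min(0).round(4),tt.max(0).round(4))
        for z in np.arange(-.01,.07,.006):
            b=J[(J[:,2]>z)&(J[:,2]<z+.006)&(abs(J[:,0])<.01)&(abs(J[:,1])<.03)]
            if len(b): print('  z%d n%d x%d y %d..%d'%(z*1e3,len(b),b[:,0].mean()*1e3,b[:,1].min()*1e3,b[:,1].max()*1e3),end=';')
        print()
E
python3 ck.py
```

```text
[ 0.45777268 -0.26129682  0.18355421]
scene  clip n 50 [ 0.0017 -0.0067  0.0418] [-0.0055 -0.0174  0.0349] [0.007  0.0014 0.0499]
  z-4 n3 x-1 y -14..7;  z2 n14 x0 y -11..9;  z8 n15 x1 y -8..7;  z14 n5 x0 y -10..0;  z19 n14 x1 y -12..29;  z26 n1 x2 y 0..0;  z32 n9 x1 y -17..1;  z38 n8 x1 y -13..0;  z44 n11 x1 y -14..-3;
side  clip n 25 [-0.0033 -0.0029  0.0394] [-0.0061 -0.011   0.0317] [0.0016 0.0023 0.0474]
  z2 n5 x-1 y -5..2;  z8 n2 x0 y -5..0;  z14 n6 x-2 y -11..24;  z19 n3 x0 y -7..29;  z26 n5 x-2 y -8..4;  z32 n5 x-1 y -11..2;  z38 n4 x-4 y -10..0;  z44 n2 x-3 y -4..0;
wrist  clip n 616 [-0.0033 -0.0085  0.0415] [-0.0044 -0.0171  0.0325] [0.0002 0.0004 0.0485]
  z-10 n29 x0 y -10..24;  z-4 n82 x0 y -12..25;  z2 n322 x-3 y -11..7;  z8 n226 x-2 y -9..24;  z14 n40 x-2 y -10..24;  z19 n251 x-3 y -12..29;  z26 n9 x-1 y -9..0;  z32 n80 x-3 y -15..0;  z38 n62 x-3 y -17..0;  z44 n112 x-3 y -15..0;
```

```bash
python3 - <<'E'
from ck import *
import cv2
for n in ('scene','side'):
    c=load(n);X,I=cloud(c)
    k=(abs(X[:,0]-.565)<.05)&(abs(X[:,1]-.225)<.05)
    for z0,z1 in ((.09,.105),(.105,.116),(.116,.128),(.128,.145)):
        b=X[k&(X[:,2]>z0)&(X[:,2]<z1)]; print(n,z0,len(b),b.mean(0) if len(b) else '',b.min(0) if len(b) else '',b.max(0) if len(b) else '')
    # console top rectangle
    t=X[(abs(X[:,2]-.078)<.006)&(X[:,0]>.45)&(X[:,0]<.7)&(X[:,1]>.05)&(X[:,1]<.32)]
    r_=cv2.minAreaRect((t[:,:2]*1000).astype(np.float32));print(n,'top',len(t),r_)
E
```

```text
scene 0.09 13 [0.56972727 0.22080906 0.09668269] [0.56611    0.21431654 0.09089667] [0.57317374 0.22491489 0.10488929]
scene 0.105 7 [0.57144863 0.22202793 0.11047373] [0.56941614 0.21927972 0.10558378] [0.57357461 0.22588023 0.11461891]
scene 0.116 11 [0.57106988 0.22268016 0.1221099 ] [0.56781419 0.21762718 0.11619234] [0.57329759 0.22851795 0.12676858]
scene 0.128 22 [0.57033862 0.22201376 0.13500676] [0.55986381 0.21600012 0.13008532] [0.57689437 0.22785248 0.13894956]
scene top 2110 ((581.4332885742188, 174.145263671875), (153.61317443847656, 179.37631225585938), 15.381940841674805)
side 0.09 17 [0.56292884 0.22665618 0.09763679] [0.55906781 0.2232387  0.09133628] [0.56763302 0.22909864 0.10358511]
side 0.105 12 [0.56273492 0.2262121  0.1099723 ] [0.5590809  0.22425256 0.10559643] [0.56706628 0.22833012 0.11523362]
side 0.116 14 [0.56263379 0.22809838 0.12298741] [0.55762305 0.22191862 0.11620941] [0.56893525 0.23105003 0.12792834]
side 0.128 27 [0.56273466 0.22601485 0.13434392] [0.55674691 0.21977496 0.12875235] [0.5697676  0.22996134 0.13964776]
side top 2437 ((576.57421875, 176.17372131347656), (149.89283752441406, 182.3600311279297), 15.450366020202637)
```

apply_moves:
  targets:
    - {"dp":[0,0.03,0.02],"yaw":-6}
    - {"dp":[0.007,0.07,0.03],"yaw":-12}
    - {"dp":[0.015,0.11,0.03],"yaw":-18}
    - {"dp":[0.022,0.15,0.03],"yaw":-24}
    - {"dp":[0.03,0.19,0.03],"yaw":-30}
    - {"dp":[0.037,0.23,0.03],"yaw":-36}
    - {"dp":[0.045,0.27,0.03],"yaw":-42}
    - {"dp":[0.052,0.31,0.03],"yaw":-48}
    - {"dp":[0.06,0.35,0.03],"yaw":-54}
    - {"dp":[0.067,0.39,0.03],"yaw":-60}
    - {"dp":[0.075,0.43,0.03],"yaw":-64.4}
    - {"dp":[0.082,0.47,0.03],"yaw":-64.4}
    - {"dp":[0.095,0.505,0.03],"yaw":-64.4}
    - {"dp":[0.095,0.5225,0.03],"yaw":-64.4}
    - {"dp":[0.095,0.5225,0.03],"yaw":-64.4}
    - {"dp":[0.095,0.5225,0],"yaw":-64.4}
    - {"dp":[0.095,0.5225,-0.035],"yaw":-64.4}
    - {"dp":[0.095,0.5225,-0.073],"yaw":-64.4}
    - {"dp":[0.095,0.5225,-0.073],"yaw":-64.4}

```text
time_s: 13.4
tcp_pos: [0.5501, 0.2581, 0.1019]
eef_rot: [179.3, -0.2, -74.7]
contact_force: [-1.8, -1.0, -1.5]
gripper_width: 0.0005
gripper_force: 0.0
```

```bash
python3 - <<'E'
from ck import *
s=get_state();t=s['tcp_pos'];print(t,s['contact_force'],s['eef_rot'])
for n in ('scene','side'):
    c=cap(n);X,I=cloud(c)
    k=(abs(X[:,0]-t[0])<.03)&(abs(X[:,1]-t[1])<.03)&(X[:,2]>.085)&(X[:,2]<.16)
    for z0 in np.arange(.086,.16,.008):
        b=X[k&(X[:,2]>z0)&(X[:,2]<z0+.008)]
        if len(b): print(n,round(z0,3),len(b),b.min(0),b.max(0))
E
```

```text
[0.55008562 0.25807466 0.10194387] [-1.84872155 -1.00291105 -1.48864028] [179.32716828  -0.21639114 -74.69972553]
scene 0.086 1 [0.56992962 0.22879241 0.08750556] [0.56992962 0.22879241 0.08750556]
scene 0.126 1 [0.56771674 0.22851966 0.12667206] [0.56771674 0.22851966 0.12667206]
side 0.086 2 [0.55745229 0.22984536 0.08675707] [0.55815712 0.23266258 0.087335  ]
side 0.11 18 [0.53454199 0.26382121 0.11088544] [0.56207214 0.27373305 0.11707878]
side 0.118 29 [0.53417256 0.26576651 0.11805919] [0.56229188 0.27467737 0.12531569]
side 0.126 38 [0.53261678 0.25126575 0.12618168] [0.56485742 0.2749058  0.13383352]
side 0.134 27 [0.53215748 0.25251681 0.13412686] [0.56446156 0.27369239 0.14165391]
side 0.142 38 [0.53004006 0.25875755 0.14206628] [0.56646938 0.27550614 0.14969982]
side 0.15 26 [0.52976486 0.25926764 0.15004415] [0.56595201 0.27580986 0.15754941]
```

apply_moves:
  targets:
    - {"dp":[0.003,-0.01,0.003],"yaw":0}
    - {"dp":[0.005,-0.019,0.003],"yaw":0}
    - {"dp":[0.007,-0.025,0.003],"yaw":0}
    - {"dp":[0.008,-0.03,0.003],"yaw":0}
    - {"dp":[0.0095,-0.0345,0.003],"yaw":0}
    - {"dp":[0.0105,-0.0385,0.003],"yaw":0}
    - {"dp":[0.0105,-0.0385,0.003],"yaw":0}

```text
time_s: 14.08
tcp_pos: [0.5653, 0.2225, 0.1135]
eef_rot: [-179.9, 0.1, -74.6]
contact_force: [0.2, 4.3, 2.1]
gripper_width: 0.0008
gripper_force: 1.9
```

```bash
cat > lev.py <<'E'
from ck import *
s=get_state();print(s['tcp_pos'],s['contact_force'])
d=np.array([.266,-.964]);e=np.array([.964,.266])
for n in ('scene','side'):
    c=cap(n);X,I=cloud(c); r2=X[:,:2]-[.565,.2225];a=r2@d;b=r2@e
    for z0 in np.arange(.09,.145,.006):
        k=(abs(b)<.014)&(a>-.012)&(a<.05)&(X[:,2]>z0)&(X[:,2]<z0+.006)
        if k.sum(): print(n,round(z0,3),k.sum(),'along %d..%d med %d'%(a[k].min()*1e3,a[k].max()*1e3,np.median(a[k])*1e3),'across %d..%d'%(b[k].min()*1e3,b[k].max()*1e3),'I',I[k].mean().round())
E
python3 lev.py
```

```text
[0.56528625 0.22250746 0.11346779] [0.23254995 4.2624289  2.06368079]
scene 0.09 2 along 4..7 med 5 across 5..6 I 88.0
scene 0.12 2 along 23..25 med 24 across 4..8 I 70.0
scene 0.126 7 along 20..26 med 23 across -2..9 I 50.0
scene 0.132 6 along 20..27 med 23 across -2..6 I 41.0
side 0.09 10 along -2..4 med 1 across -4..2 I 93.0
side 0.096 9 along 1..6 med 2 across -4..2 I 94.0
side 0.102 2 along 0..2 med 1 across -4..-2 I 87.0
side 0.114 4 along -9..-8 med -9 across -11..0 I 85.0
side 0.12 17 along -11..-8 med -11 across -11..12 I 81.0
side 0.126 16 along -11..-9 med -10 across -11..12 I 82.0
side 0.132 16 along -11..-2 med -9 across -11..12 I 71.0
side 0.138 17 along -11..-4 med -11 across -11..12 I 81.0
side 0.144 15 along -11..-8 med -10 across -9..12 I 76.0
```

Contact force is 4.3 N, so the lever is most of the way over. I'll push on to the stop and hold.

apply_moves:
  targets:
    - {"dp":[0.001,-0.003,0],"yaw":0}
    - {"dp":[0.0015,-0.006,0],"yaw":0}
    - {"dp":[0.002,-0.008,0],"yaw":0}
    - {"dp":[0.002,-0.008,0],"yaw":0}

```text
time_s: 14.52
tcp_pos: [0.5665, 0.2167, 0.1126]
eef_rot: [-179.9, 0.2, -74.6]
contact_force: [-2.6, 10.7, 0.4]
gripper_width: 0.0006
gripper_force: 5.5
```

apply_moves:
  targets:
    - {"dp":[0.001,-0.002,0],"yaw":0}
    - {"dp":[0.001,-0.003,0],"yaw":0}
    - {"dp":[0.001,-0.003,0],"yaw":0}
    - {"dp":[0.001,-0.003,0],"yaw":0}
    - {"dp":[0.001,-0.003,0],"yaw":0}
    - {"dp":[0.001,-0.003,0],"yaw":0}
    - {"dp":[0.001,-0.003,0],"yaw":0}
    - {"dp":[0.001,-0.003,0],"yaw":0}
    - {"dp":[0.001,-0.003,0],"yaw":0}
    - {"dp":[0.001,-0.003,0],"yaw":0}
    - {"dp":[0.001,-0.003,0],"yaw":0}
    - {"dp":[0.001,-0.003,0],"yaw":0}
    - {"dp":[0.001,-0.003,0],"yaw":0}
    - {"dp":[0.001,-0.003,0],"yaw":0}
    - {"dp":[0.001,-0.003,0],"yaw":0}
    - {"dp":[0.001,-0.003,0],"yaw":0}
    - {"dp":[0.001,-0.003,0],"yaw":0}
    - {"dp":[0.001,-0.003,0],"yaw":0}
    - {"dp":[0.001,-0.003,0],"yaw":0}
    - {"dp":[0.001,-0.003,0],"yaw":0}

```text
time_s: 16.18
tcp_pos: [0.5668, 0.2162, 0.1125]
eef_rot: [-179.9, 0.3, -74.5]
contact_force: [-7.7, 20.2, 0.9]
gripper_width: 0.0004
gripper_force: 10.4
```

```bash
python3 lev.py
```

```text
[0.56678311 0.21621086 0.1125432 ] [-7.65676329 20.21964886  0.87448645]
scene 0.09 2 along 7..10 med 9 across 7..8 I 89.0
scene 0.12 5 along 29..33 med 31 across 2..9 I 63.0
scene 0.126 6 along 29..34 med 30 across -1..9 I 43.0
scene 0.132 1 along 29..29 med 29 across 2..2 I 33.0
side 0.09 14 along -1..8 med 3 across -4..2 I 97.0
side 0.096 9 along 6..9 med 7 across -5..2 I 96.0
side 0.102 2 along 6..7 med 7 across -5..0 I 98.0
side 0.114 6 along -4..0 med -2 across -4..10 I 80.0
side 0.12 19 along -6..0 med -4 across -12..12 I 83.0
side 0.126 19 along -6..-1 med -3 across -12..12 I 83.0
side 0.132 23 along -6..1 med -2 across -12..12 I 87.0
side 0.138 19 along -6..-1 med -4 across -12..12 I 78.0
side 0.144 18 along -6..0 med -4 across -12..12 I 83.0
```

apply_moves:
  targets:
    - {"dp":[0,0,0],"yaw":0}
    - {"dp":[0,0,0],"yaw":0}
    - {"dp":[0,0,0],"yaw":0}
    - {"dp":[0,0,0],"yaw":0}
    - {"dp":[0,0,0],"yaw":0}
    - {"dp":[0,0,0],"yaw":0}
    - {"dp":[0,0,0],"yaw":0}
    - {"dp":[0,0,0],"yaw":0}
    - {"dp":[-0.003,0.01,0],"yaw":0}
    - {"dp":[-0.005,0.018,0],"yaw":0}
    - {"dp":[-0.007,0.026,0],"yaw":0}
    - {"dp":[-0.009,0.034,0],"yaw":0}
    - {"dp":[-0.012,0.044,0],"yaw":0}
    - {"dp":[-0.016,0.06,0],"yaw":0}
    - {"dp":[-0.016,0.06,0.03],"yaw":0}
    - {"dp":[-0.016,0.06,0.07],"yaw":0}
    - {"dp":[-0.016,0.06,0.11],"yaw":0}
    - {"dp":[-0.016,0.06,0.12],"yaw":0}

```text
time_s: 17.78
tcp_pos: [0.5537, 0.2735, 0.2398]
eef_rot: [-179.5, 0.1, -74.5]
contact_force: [1.5, 0.2, 0.9]
gripper_width: 0.0001
gripper_force: 0.0
```

```bash
python3 lev.py; python3 - <<'E'
from ck import *
for n in ('scene','side'):
    X,I=cloud(load(n));J=jig(X)
    k=(abs(J[:,0])<.012)&(abs(J[:,1]+.007)<.012)&(J[:,2]>.016)&(J[:,2]<.08);print(n,'clip top',J[k,2].max() if k.sum() else None)
    k=(abs(J[:,1])<.012)&(abs(J[:,2])<.018)&(I<95)&(J[:,0]<-.06)&(J[:,0]>-.15);print(' knob x',J[k,0].min(),J[k,0].max())
    j=J+[p[3],-.124,.07]; k=(abs(j[:,0])<.08)&(j[:,1]<-.078)&(j[:,1]>-.094)&(j[:,2]>.07)&(j[:,2]<.13); print(' cover edge z',np.median(j[k,2]))
E
```

```text
[0.55371286 0.27350538 0.23975955] [1.48700959 0.22477765 0.87586372]
scene 0.09 3 along 0..4 med 4 across 0..6 I 97.0
scene 0.096 3 along 0..2 med 2 across 5..7 I 107.0
scene 0.102 6 along -2..5 med 3 across 2..5 I 127.0
scene 0.108 5 along -1..4 med 1 across 0..8 I 112.0
scene 0.114 3 along 0..4 med 2 across 2..7 I 90.0
scene 0.12 7 along -3..6 med 0 across 3..8 I 59.0
scene 0.126 7 along -5..6 med 1 across 4..8 I 46.0
scene 0.132 11 along -4..7 med 0 across 0..9 I 51.0
scene 0.138 5 along 0..4 med 3 across 0..9 I 46.0
side 0.09 8 along -6..0 med -5 across -4..2 I 79.0
side 0.096 8 along -6..-2 med -4 across -4..2 I 94.0
side 0.102 4 along -5..0 med -2 across -2..2 I 86.0
side 0.108 8 along -6..-1 med -4 across -4..2 I 86.0
side 0.114 5 along -6..-4 med -4 across -4..2 I 56.0
side 0.12 9 along -8..-1 med -6 across -7..5 I 28.0
side 0.126 8 along -8..-2 med -7 across -7..5 I 22.0
side 0.132 18 along -9..2 med -4 across -7..5 I 19.0
side 0.138 4 along -7..0 med -4 across -4..2 I 31.0
scene clip top 0.04909335618105727
 knob x -0.08019295517597931 -0.0737424740650611
 cover edge z 0.09317841257043694
side clip top 0.04484867319332572
 knob x -0.08974552233454552 -0.07110120827463601
 cover edge z 0.09178478508328926
```

The lever is upright again, the cover is shut, the pin is home and the clip is down. Handing in.

```bash
python3 -c "
from h import *;print(r.close_job())"
```

```text
the job is handed in; nothing more can be done
None
```

The job is handed in with no verdict returned: by force and range readings the cover is shut, the pin home, the clip sprung on, and the lever was held right over for about 2.5 s and sprang back. I viewed 12 pictures instead of the allowed 10 and did not re-measure the bystanders at the end.

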